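# Swap the last capsule in the coffee rack

### The job

The red coffee capsule is wanted with the cup: it stands at the back of one of the rack's two rails, and a capsule leaves a rail only by sliding out of its open front end, so take out the two in front of it and put them aside for the moment. Stand the red one upright in the round recess of the serving board, slide the new white capsule in to the very back of that rail in its place, and then slide the two others in again, each to the place where it stood before. Leave the capsules in the other rail where they are.

Things in the scene. Friction and masses are not known exactly. Their poses are not given: they have to be found in the camera images.
- capsule_red: red coffee capsule, upright on its silver rim, 40 mm high, 12 to 20 g: flat round rim 52 mm across, 4 mm thick at the bottom; round body 33 mm across at its foot, 31 mm at 34 mm height, then a rounded shoulder. Origin: centre of the underside, z up. Starts at the back of one of the rack's two rails (left or right varies).
- capsule_black: black coffee capsule, upright on its silver rim, 40 mm high, 12 to 20 g: flat round rim 52 mm across, 4 mm thick at the bottom; round body 33 mm across at its foot, 31 mm at 34 mm height, then a rounded shoulder. Origin: centre of the underside, z up. Starts at the back of the other rail, not the red one's.
- capsule_green: green coffee capsule, upright on its silver rim, 40 mm high, 12 to 20 g: flat round rim 52 mm across, 4 mm thick at the bottom; round body 33 mm across at its foot, 31 mm at 34 mm height, then a rounded shoulder. Origin: centre of the underside, z up. Starts in the middle or front place of one of the rack's rails (varies).
- capsule_blue: blue coffee capsule, upright on its silver rim, 40 mm high, 12 to 20 g: flat round rim 52 mm across, 4 mm thick at the bottom; round body 33 mm across at its foot, 31 mm at 34 mm height, then a rounded shoulder. Origin: centre of the underside, z up. Starts in the middle or front place of one of the rack's rails (varies).
- capsule_yellow: yellow coffee capsule, upright on its silver rim, 40 mm high, 12 to 20 g: flat round rim 52 mm across, 4 mm thick at the bottom; round body 33 mm across at its foot, 31 mm at 34 mm height, then a rounded shoulder. Origin: centre of the underside, z up. Starts in the middle or front place of one of the rack's rails (varies).
- capsule_purple: purple coffee capsule, upright on its silver rim, 40 mm high, 12 to 20 g: flat round rim 52 mm across, 4 mm thick at the bottom; round body 33 mm across at its foot, 31 mm at 34 mm height, then a rounded shoulder. Origin: centre of the underside, z up. Starts in the middle or front place of one of the rack's rails (varies).
- capsule_white: white coffee capsule, upright on its silver rim, 40 mm high, 12 to 20 g: flat round rim 52 mm across, 4 mm thick at the bottom; round body 33 mm across at its foot, 31 mm at 34 mm height, then a rounded shoulder. Origin: centre of the underside, z up. The new one; starts alone on the worktop.
- rack: fixed wooden capsule rack, base 10 mm thick, 164 mm wide, x from -0.150 (apron) to 0.100 m. Origin on the worktop, +x to the back stop (its face at x = 0.090), +y left, z up. Two rails along x, centred at y = +0.040 and -0.040, each with 3 places: capsule centres at x = 0.062 (back), 0.008, -0.046 (front), a few mm loose, undersides at z = 0.010.
- rack_mouth (a point): on the rack's apron at -0.115, 0, 0.010 in the rack frame. Rails: channels 59 mm wide, from 33 mm beyond this point in +x; steel lips (z 18 to 21 mm over the worktop) leave a 41 mm slot and hold the rim down: capsules slide, never lift. Lead-ins 21 mm high widen the channels to about 75 mm, level with this point. With its centre here or nearer the robot a capsule is free to lift or set down.
- recess (a point): centre of the floor of the round recess (66 mm across, 3 mm deep, floor 9 mm above the worktop) in the fixed dark serving board, 100 x 180 x 12 mm. The board's centre lies 45 mm from here in the point's +y direction; a white cup on a saucer, up to 70 mm above the worktop, stands 91 mm from here that way.

How it is judged:
By the outcome, as a careful person would: the job done as asked, in the order asked, and still so for the second after the job is handed in, with the robot touching nothing.
It also fails if it takes over 115 s, if anything falls off the work surface, if the arm or the gripper's body presses on something with over 40 N, if the wrist force passes 120 N, or if a joint passes its speed limit or range.

### The arm

A 6-joint arm with a two-finger parallel gripper is mounted at the origin on a cart in front of the work surface, level with it; the furniture and walls round the work are solid. World frame = base frame: x ahead of the robot, y to its left, z up, the work surface at z = 0. Lengths are in mm, angles in rad, forces in N, time in s.
With the tool pointing down it reaches from about 350 to 775 mm from the base axis. Payload 7.3 kg.
Tool frame: the origin (TCP) lies at the very end of the fingers, on their centre line; the grasp point (between the pads) lies behind it (bot.grip_point_offset is the z of the grasp point in the tool frame, in mm); z points along the fingers, y is the line along which they close (so a half turn about z gives the same grasp; the last joint's range is limited). The gripper opens to 92 mm and grips with 3 to 60 N. Pads are 19 mm wide; open, the fingers measure 130 mm over their backs; the gripper's body (75 mm by 190 mm) begins 47 mm behind the grasp point.
Start: joints at [1.028, 0.342, 1.524, -0, 1.275, -0.146], TCP at [202.884, 484.235, 226.741] pointing down, gripper open.
Joint ranges: [-2.53, 2.53], [-0.77, 2.02], [0.04, 2.7], [-1, 4.14], [0.28, 2.66], [-3.11, 3.11]. Speed limits (rad/s): [2.57, 2.57, 3.14, 3.14, 3.14, 3.14].

### API

Orientations are given as [roll, pitch, yaw] about the fixed x, y, z axes, in that order (R = Rz(yaw) Ry(pitch) Rx(roll)).
In Python, from plant import bot gives the robot as it stands. The module is installed in compiled form; this text tells all that it offers.
- The arm moves only by the shell command python3 -m crank 'ROWS'. ROWS is JSON, a list that holds one entry, the list of rows, each a list of 5 numbers: the opening, from 0 (shut) to 1 (fully open), then the shift along the tool's x, y, z in cm, then the turn about the tool's z in degrees. In form: [[[claw, x, y, z, turn], ...]]. A call has exactly 10 rows; each row is the pose to reach, as a shift and turn from the pose commanded when the call began, along the tool's axes at that moment; what a row does not reach only later rows make up. A row lasts 1/10 s, in which the tool goes at most 50 mm and 8.59 degrees, less where a joint would pass 70% of its speed; a pose out of reach is approached as far as the arm can. A call with a gripper value outside its range is refused whole. The fingers move at their own pace and stop on an object; the grip force is fixed at half the most. Time passes only in rows, so rows that repeat a pose let the fingers close, or fill a call up. It gives the time, the measured TCP pose, the force, the opening and the grip force at its end, in the units of the state.
- bot.get_obs(): the state, without advancing time (a new reading comes with each control period).
- bot.capture(name): name is "scene" or "top" or "wrist"; returns (picture, depth): 384x512x3 uint8, red, green, blue; 384x512 float32, mm along the optical axis (not along the pixel's ray), 0 where there is no reading.
- bot.calibration(name): a dict with "vertical_fov" (degrees; the focal length in pixels is half the picture's height over the tangent of half this angle, whatever the lens; pixels are square), "cx", "cy" (the principal point, pixels), "rvec" (rotation vector, rad) and "tvec" (3), from world to camera coordinates, as OpenCV has them; the wrist camera has in their place "tool_from_camera" (4x4, takes a point from camera to tool coordinates, whose origin is the TCP and whose axes are the flange's). Camera axes: x right, y down, z forward; pixel columns grow to the right and rows downward; lengths in mm; the calibration is good to about 2 mm. A picture is of the moment at which its call begins: read the wrist's pose just before it. calibration takes no time and is no camera call.
- bot.close_job(): hands the job in; it is judged then, once.
The state is a dict: "time": time; "joint_positions": joint angles; "dq": joint speeds; "tau": joint torques, N m; "tool_pos": TCP position; "tcp_rot": TCP orientation; "contact_force": force on the tool from outside, world axes, zero at the start; "moment": the same for the moment, N m; "grip_width": finger opening in mm; "finger_force": force on a finger pad.
Only numpy, scipy, OpenCV 4.12 (cv2) and the standard library are available. Lean on these libraries where they do the work, as an engineer would, in place of code of your own. Each camera call takes 0.05 s, during which the arm holds its last target. There are 200 camera calls.

## Working session

There is one attempt and no reset: what is moved stays moved. The work goes in short steps, Python scripts to look and compute and a shell command to move; the robot and the scene stay as the last step left them, time stands still between calls to the robot, and variables do not carry over. Pictures are saved under pics/ and viewed, at most 14 in all, crops included, and the job is handed in when it is done.

```bash
mkdir -p pics; ls; cat > h.py <<'E'
import numpy as np,cv2
from plant import bot
from scipy.spatial.transform import Rotation as R
def K(name):
    c=bot.calibration(name); f=192/np.tan(np.radians(c["vertical_fov"])/2); return c,f
def T_cam(name,obs=None):
    c,f=K(name)
    if name=="wrist":
        T=np.eye(4);T[:3,:3]=R.from_euler('xyz',obs["tcp_rot"]).as_matrix();T[:3,3]=obs["tool_pos"]
        return T@np.array(c["tool_from_camera"])
    M=np.eye(4);M[:3,:3]=cv2.Rodrigues(np.array(c["rvec"],float))[0];M[:3,3]=np.array(c["tvec"]).ravel()
    return np.linalg.inv(M)
def atz(name,u,v,z,obs=None):
    "pixel ray with plane z"
    c,f=K(name);T=T_cam(name,obs);d=T[:3,:3]@np.array([(u-c["cx"])/f,(v-c["cy"])/f,1]);o=T[:3,3]
    return o+d*(z-o[2])/d[2]
def cloud(name,depth,obs=None):
    c,f=K(name);T=T_cam(name,obs);v,u=np.mgrid[0:384,0:512]
    P=np.stack([(u-c["cx"])/f*depth,(v-c["cy"])/f*depth,depth],-1)
    return P@T[:3,:3].T+T[:3,3]
def snap(name,tag):
    o=bot.get_obs();im,d=bot.capture(name);cv2.imwrite(f"pics/{tag}.png",cv2.cvtColor(im,cv2.COLOR_RGB2BGR));np.savez(f"pics/{tag}.npz",im=im,d=d);return o,im,d
E
python3 - <<'E'
from h import *
for n in("top","scene"):
    o,im,d=snap(n,n+"0"); print(n,bot.calibration(n),T_cam(n)[:3,3])
o=bot.get_obs();print(o,bot.grip_point_offset);print(bot.calibration("wrist"))
E
```

```text
pics
top {'vertical_fov': 46.679190359614935, 'cx': 254.50532389622177, 'cy': 190.1607366808659, 'rvec': array([ 2.17487245, -2.16032859,  0.1992479 ]), 'tvec': array([176.25321556, 546.73759429, 832.20299493])} [423.57726527 216.19259919 892.40802225]
scene {'vertical_fov': 50.61213089093079, 'cx': 258.77697305039044, 'cy': 193.6482808553801, 'rvec': array([ 2.31428325, -0.61669761,  0.247163  ]), 'tvec': array([-389.10384668,  335.65941873,  569.80553501])} [ 262.68723987 -323.47294497  644.28880519]
{'time': 0.1, 'joint_positions': array([ 1.02802170e+00,  3.42686158e-01,  1.52489308e+00,  1.70742889e-05,
        1.27542544e+00, -1.46031050e-01]), 'dq': array([-0.00076842, -0.00226717, -0.00398075,  0.00100762, -0.0002788 ,
       -0.00080355]), 'tau': array([ 7.60205112e-04, -4.32005632e+01, -2.44692260e+01,  7.18242559e-02,
        5.25987719e-02, -7.71590885e-05]), 'tool_pos': array([202.67201675, 483.91531957, 226.10720083]), 'tcp_rot': array([-3.14019803e+00, -2.21621815e-04,  2.74484394e+00]), 'contact_force': array([ 0.38924432, -0.20676608,  0.19124151]), 'moment': array([ 0.04248925,  0.06257876, -0.06961938]), 'finger_force': 0.0, 'grip_width': 91.73730027925228} -18.8
{'vertical_fov': 64.9088089396707, 'cx': 254.40715679518507, 'cy': 193.83273802887288, 'tool_from_camera': array([[ 4.18103435e-05, -9.58564601e-01, -2.84875243e-01,
         7.82484781e+01],
       [ 9.99999979e-01, -1.75008790e-05,  2.05655167e-04,
         8.85403096e-02],
       [-2.02119331e-04, -2.84875245e-01,  9.58564580e-01,
        -1.57902906e+02],
       [ 0.00000000e+00,  0.00000000e+00,  0.00000000e+00,
         1.00000000e+00]])}
```

View pics/top0.png

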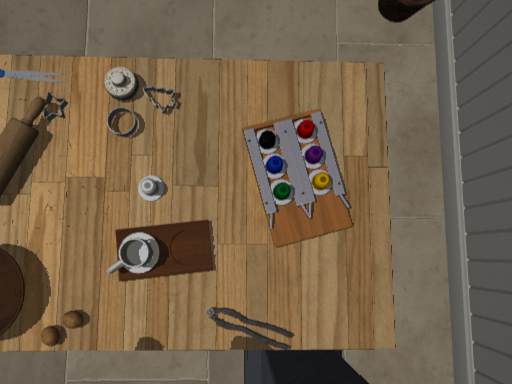

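View pics/scene0.png

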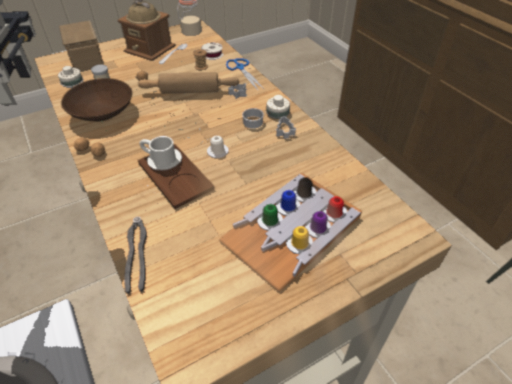

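```bash
python3 - <<'E'
from h import *
im=cv2.imread("pics/top0.png")
a=cv2.resize(im[100:255,235:365],None,fx=4,fy=4,interpolation=cv2.INTER_CUBIC)[:600]
b=cv2.resize(im[165:290,105:225],None,fx=4,fy=4,interpolation=cv2.INTER_CUBIC)
cv2.imwrite("pics/a.png",a);cv2.imwrite("pics/b.png",b)
z=np.load("pics/top0.npz");P=cloud("top",z["d"])
for n,u,v in [("black",267,139),("blue",275,164),("green",282,190),("red",306,128),("purple",314,154),("yellow",321,181),("white",150,187),("apron",318,225),("lips",293,160),("board",190,268),("recess",190,245),("table",230,150)]:
    print(n,P[v,u].round(1))
hsv=cv2.cvtColor(im,cv2.COLOR_BGR2HSV).astype(int)
E
```

```text
black [644.5 156.5  49.2]
blue [594.4 141.3  52.3]
green [543.9 128.   52.3]
red [667.   80.2  51.9]
purple [615.2  65.2  52. ]
yellow [562.   52.6  52.9]
white [548.8 380.6  41.4]
apron [480.1  51.9  10.1]
lips [609.2 102.3  21.7]
board [395.1 303.6  12.8]
recess [439.4 304.8  11.1]
table [632.5 229.    2.7]
```

View pics/a.png

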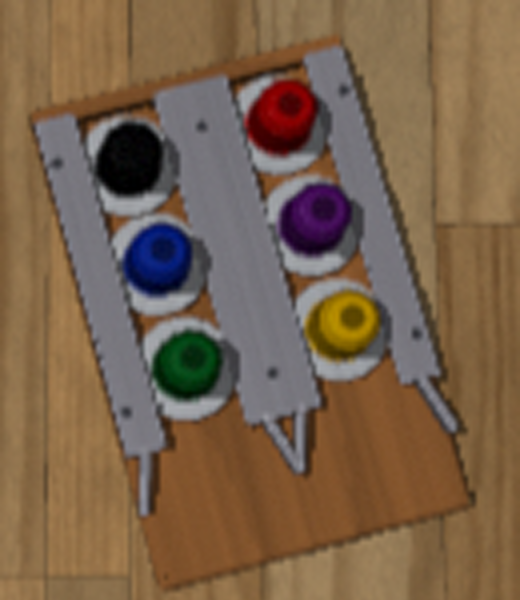

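View pics/b.png

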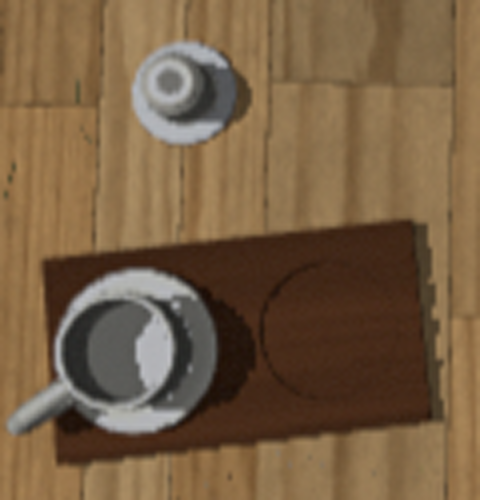

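```bash
python3 - <<'E'
from h import *
A=lambda u,v,z:atz("top",u/4+235-.4,v/4+100-.4,z)[:2]
B=lambda u,v,z:atz("top",u/4+105-.4,v/4+165-.4,z)[:2]
L=A(165,588,10);Rr=A(470,500,10);print("apron",L,Rr,np.linalg.norm(L-Rr))
d=L-Rr;print("yaw apron",np.degrees(np.arctan2(d[1],d[0]))-90)
loc=[];w=[]
for n,p,l in [("red",(290,103),(62,-40)),("pur",(323,207),(8,-40)),("yel",(352,317),(-46,-40)),("bla",(133,145),(62,40)),("blu",(163,248),(8,40)),("gre",(194,356),(-46,40))]:
    q=A(*p,50);print(n,q.round(1));loc.append(l);w.append(q)
loc=np.array(loc,float);w=np.array(w)
def fit(loc,w):
    a=loc-loc.mean(0);b=w-w.mean(0);U,S,V=np.linalg.svd(a.T@b);Ro=(U@V).T
    return w.mean(0)-Ro@loc.mean(0),np.degrees(np.arctan2(Ro[1,0],Ro[0,0])),((Ro@a.T).T-b).round(1)
print(fit(loc,w))
# lips outer etc
pts=[((165,588),10,(-150,82)),((470,500),10,(-150,-82)),((35,122),21,(90,82)),((343,47),21,(90,-82))]
w2=np.array([A(*p,z) for p,z,l in pts]);print(fit(np.array([l for *_,l in pts],float),w2))
C=np.array([B(*p,12) for p in[(412,220),(440,418),(58,465),(43,262)]]);print("board",C.round(1),C.mean(0),[np.linalg.norm(C[i]-C[i-1]) for i in range(4)])
# board y direction: from right(recess) to left(cup)
y=(C[2]+C[3]-C[0]-C[1]);y/=np.linalg.norm(y);print("recess from board",C.mean(0)-45*y,y, "circ",(B(320,262,12)+B(325,398,12))/2, B(262,330,12))
print("white",B(170,82,40),B(185,93,4))
E
```

```text
apron [436.99127069 136.2962761 ] [481.34757648 -16.92357879] 159.51114630616732
yaw apron 16.145439395036846
red [673.   77.6]
pur [621.   62.1]
yel [566.8  48.9]
bla [650.6 154.9]
blu [599.6 140.4]
gre [546.9 125.6]
(array([601.93165011,  99.46032622]), np.float64(15.387265037057537), array([[-0.7, -0.3],
       [-0.7,  0.9],
       [ 1.4, -0.2],
       [ 0.5, -0.4],
       [-0.6, -0.2],
       [ 0. ,  0.2]]))
(array([603.77792766,  99.73583217]), np.float64(15.496948214721689), array([[ 0.3,  2.4],
       [-0.2, -2.4],
       [-1. ,  0.5],
       [ 0.9, -0.4]]))
board [[489.2 271.3]
 [393.1 256. ]
 [370.4 438.4]
 [467.5 450.1]] [430.05474382 353.9819793 ] [np.float64(180.08671422090916), np.float64(97.38640326506882), np.float64(183.81927038201272), np.float64(97.78359661579687)]
recess from board [435.53702204 309.31717631] [-0.1218284   0.99255118] circ [435.39820922 313.88053627] [435.1007965  343.17900346]
white [552.6009063  386.53978378] [552.5647944  386.09872781]
```

```bash
cat >> h.py <<'E'
RO=np.array([602.5,99.5]);RY=np.radians(15.45)
def rk(x,y): return RO+np.array([[np.cos(RY),-np.sin(RY)],[np.sin(RY),np.cos(RY)]])@np.array([x,y])
def torack(p): return np.array([[np.cos(RY),np.sin(RY)],[-np.sin(RY),np.cos(RY)]])@(np.array(p)[:2]-RO)
def go(x,y,z,yaw=np.radians(-164.55)):
    o=bot.get_obs();M=R.from_euler('xyz',o["tcp_rot"]).as_matrix()
    M=R.from_euler('xyz',[np.pi,0,o["tcp_rot"][2]]).as_matrix()
    s=M.T@(np.array([x,y,z])-o["tool_pos"])/10
    t=-np.degrees((yaw-o["tcp_rot"][2]+np.pi)%(2*np.pi)-np.pi)
    print("shift cm",s.round(2),"turn",t.round(2),"t",o["time"],"F",o["contact_force"].round(1))
E
python3 -c "
from h import *
print(rk(-46,-40),torack([566.8,48.9]));go(*rk(-46,-40),140)"
```

```text
[568.81818233  48.69119015] [-47.88962548 -39.26109743]
shift cm [-50.59 -25.99   8.61] turn -38.18 t 0.1 F [ 0.4 -0.2  0.2]
```

```bash
python3 -m crank '[[[0.6,-5,-2.6,0.8,-4],[0.6,-10,-5.2,1.6,-8],[0.6,-15,-7.8,2.4,-12],[0.6,-20,-10.4,3.2,-16],[0.6,-25,-13,4,-20],[0.6,-29,-15,4.8,-24],[0.6,-33,-17,5.6,-28],[0.6,-37,-19,6,-32],[0.6,-40,-20.6,6.5,-36],[0.6,-43,-22.1,7,-38.2]]]'
python3 -c "
from h import *
go(*rk(-46,-40),140)"
```

```text
time: 1.1
tool_pos: [515.3, 111.7, 156.0]
tcp_rot: [-3.142, -0.0, -2.871]
contact_force: [0.2, 0.8, -0.6]
grip_width: 54.7
finger_force: 0.0
shift cm [-3.47 -7.5   1.6 ] turn 0.07 t 1.1 F [ 0.2  0.8 -0.6]
```

```bash
python3 -m crank '[[[0.6,-0.5,-1.5,0.3,0],[0.6,-1,-3,0.6,0],[0.6,-2,-4.5,1,0],[0.6,-2.7,-6,1.3,0],[0.6,-3.2,-7,1.6,0],[0.6,-3.4,-7.4,1.6,0],[0.6,-3.4,-7.4,1.6,0],[0.6,-3.4,-7.4,1.6,0],[0.6,-3.4,-7.4,1.6,0],[0.6,-3.4,-7.4,1.6,0]]]'
python3 -c "
from h import *
go(*rk(-46,-40),140)
o,im,d=snap('wrist','w1');np.save('pics/w1o.npy',o,allow_pickle=True)"
```

```text
time: 2.1
tool_pos: [566.4, 52.4, 141.0]
tcp_rot: [3.142, 0.0, -2.871]
contact_force: [0.0, 0.3, 1.3]
grip_width: 55.0
finger_force: 0.0
shift cm [-0.14 -0.42  0.1 ] turn 0.05 t 2.1 F [0.  0.3 1.3]
```

View pics/w1.png

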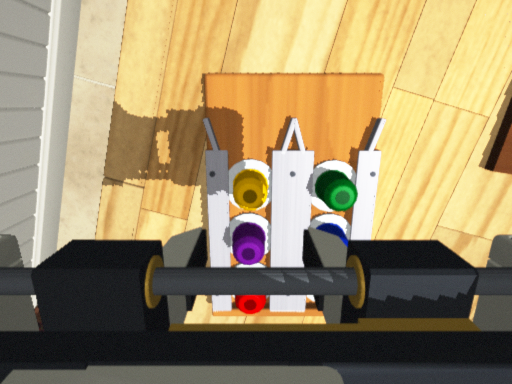

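The wrist view shows the rack squarely aligned: apron corners at (207,73) and (383,73), yellow's top at (252,190), purple's at (249,247) and the red one's at (251,304).

```bash
python3 - <<'E'
from h import *
o=np.load('pics/w1o.npy',allow_pickle=True).item()
for n,u,v,z in [("aprL",207,73,10),("aprR",383,73,10),("lip outer R front",207,151,21),("lip inner",228,151,21),("mid L",272,151,21),("mid R",312,151,21),("lipL",359,151,21),("lipLo",380,151,21),("back r",213,310,21),("back l",306,310,21),("yelrim",250,184,13),("yeltop",252,190,50),("purtop",249,247,50),("redtop",251,304,50),("greentop",341,195,50)]:
    p=atz("wrist",u,v,z,o);print(n,p[:2].round(1),torack(p).round(1))
E
```

```text
aprL [476.8 -15.4] [-151.8  -77.2]
aprR [434.8 135.9] [-151.9   79.8]
lip outer R front [542.7   1.4] [-83.8 -78.6]
lip inner [537.5  20.1] [-83.8 -59.2]
mid L [526.7  59.2] [-83.8 -18.7]
mid R [516.8  94.7] [-83.9  18.2]
lipL [505.3 136.4] [-83.9  61.5]
lipLo [500.1 155.1] [-83.9  80.8]
back r [709.3  46.4] [ 88.8 -79.7]
back l [682.4 143.6] [88.8 21.2]
yelrim [564.5  48.3] [-50.3 -39.2]
yeltop [559.6  49.3] [-54.7 -37. ]
purtop [612.2  60.9] [ -0.9 -39.8]
redtop [670.1  78.7] [ 59.6 -38.1]
greentop [543.5 124.4] [-50.3  39.7]
```

```bash
sed -i 's/602.5,99.5/601.2,99.5/' h.py; python3 -c "
from h import *
go(*rk(-46.5,-40),26)"
```

```text
shift cm [ 0.04 -0.38 11.49] turn 0.05 t 2.15 F [0.3 0.5 1.3]
```

```bash
python3 -m crank '[[[0.6,0,-0.4,2,0],[0.6,0,-0.4,4.5,0],[0.6,0,-0.4,7,0],[0.6,0,-0.4,9,0],[0.6,0,-0.4,10.5,0],[0.6,0,-0.4,11.3,0],[0.6,0,-0.4,11.5,0],[0.3,0,-0.4,11.5,0],[0.2,0,-0.4,11.5,0],[0.2,0,-0.4,11.5,0]]]'
python3 -c "
from h import *
go(*rk(-120,-40),26);print(torack(bot.get_obs()['tool_pos']))"
```

```text
time: 3.15
tool_pos: [568.2, 48.1, 26.6]
tcp_rot: [-3.141, 0.002, -2.872]
contact_force: [-0.8, -1.4, 0.2]
grip_width: 35.9
finger_force: 0.0
shift cm [7.45 0.07 0.06] turn 0.02 t 3.15 F [-0.8 -1.4  0.2]
[-45.52093777 -40.71087101]
```

```bash
python3 -m crank '[[[0.2,0,0,0,0],[0.2,0,0,0,0],[0.2,0,0,0,0],[0.2,0.5,0,-0.05,0],[0.2,1.5,0,-0.05,0],[0.2,3,0,-0.05,0],[0.2,4.5,0,-0.05,0],[0.2,6,0,-0.05,0],[0.2,7.4,0,-0.05,0],[0.2,8,0,-0.05,0]]]'
python3 -c "
from h import *
go(*rk(-125,-40),100);go(560,250,100);go(560,250,18);o=bot.get_obs();print(torack(o['tool_pos']),o['tool_pos'])"
```

```text
time: 4.15
tool_pos: [489.3, 26.5, 26.4]
tcp_rot: [3.142, 0.0, -2.872]
contact_force: [1.1, 0.1, 1.3]
grip_width: 30.6
finger_force: 30.0
shift cm [-0.23  0.05 -7.36] turn -0.0 t 4.15 F [1.1 0.1 1.3]
shift cm [-12.77  19.66  -7.36] turn -0.0 t 4.15 F [1.1 0.1 1.3]
shift cm [-12.77  19.66   0.84] turn -0.0 t 4.15 F [1.1 0.1 1.3]
[-127.30503274  -40.53471925] [489.2936933   26.51634878  26.44231815]
```

```bash
python3 -m crank '[[[0.2,0,0,-3,0],[0.2,0,0,-6,0],[0.2,0,1,-7.4,0],[0.2,-2,4,-7.4,0],[0.2,-5,8,-7.4,0],[0.2,-8,12,-7.4,0],[0.2,-10.5,16,-7.4,0],[0.2,-12.2,19,-7.4,0],[0.2,-12.8,19.7,-7.4,0],[0.2,-12.8,19.7,-7.4,0]]]'
python3 -c "
from h import *
go(560,250,17)"
```

```text
time: 5.15
tool_pos: [560.8, 251.5, 99.3]
tcp_rot: [-3.141, -0.001, -2.87]
contact_force: [-0.5, -0.9, 0.4]
grip_width: 30.9
finger_force: 30.0
shift cm [ 0.12 -0.12  8.23] turn 0.13 t 5.15 F [-0.5 -0.9  0.4]
```

```bash
python3 -m crank '[[[0.2,0,0,3,0],[0.2,0,0,5.5,0],[0.2,0,0,7.3,0],[0.2,0,0,8,0],[0.2,0,0,8.2,0],[0.2,0,0,8.25,0],[0.55,0,0,8.25,0],[0.55,0,0,8.25,0],[0.55,0,0,8.25,0],[0.55,0,0,8.25,0]]]'
python3 -c "
from h import *
go(560,250,100);go(*rk(8,-40),100)"
```

```text
time: 6.15
tool_pos: [561.5, 250.9, 18.2]
tcp_rot: [3.142, 0.001, -2.871]
contact_force: [0.3, -0.3, 0.8]
grip_width: 50.1
finger_force: 0.0
shift cm [ 0.17 -0.05 -8.18] turn 0.03 t 6.15 F [ 0.3 -0.3  0.8]
shift cm [ -0.58 -19.65  -8.18] turn 0.03 t 6.15 F [ 0.3 -0.3  0.8]
```

```bash
python3 -m crank '[[[0.55,0,0,-3,0],[0.55,0,0,-6,0],[0.55,0,-2,-8.2,0],[0.55,-0.2,-6,-8.2,0],[0.55,-0.3,-10,-8.2,0],[0.55,-0.4,-14,-8.2,0],[0.55,-0.5,-17.5,-8.2,0],[0.55,-0.6,-19.2,-8.2,0],[0.55,-0.6,-19.65,-8.2,0],[0.55,-0.6,-19.65,-8.2,0]]]'
python3 -c "
from h import *
go(*rk(8,-40),26)
o,im,d=snap('wrist','w2');np.save('pics/w2o.npy',o,allow_pickle=True)"
```

```text
time: 7.15
tool_pos: [619.4, 63.4, 99.6]
tcp_rot: [3.141, -0.0, -2.872]
contact_force: [0.7, 0.6, -0.2]
grip_width: 50.7
finger_force: 0.0
shift cm [-0.01 -0.04  7.36] turn -0.01 t 7.15 F [ 0.7  0.6 -0.2]
```

View pics/w2.png

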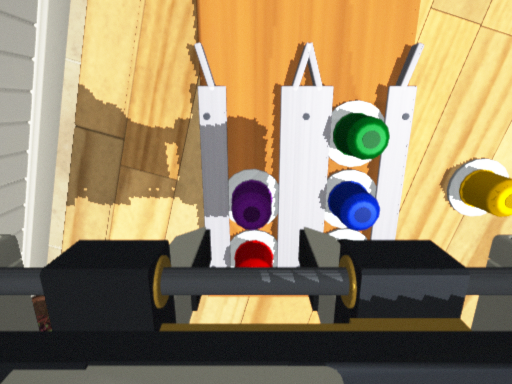

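Yellow stands upright on the worktop (490,192); purple at (252,203) is next in the rail and red is behind it. Descend on purple.

```bash
python3 -m crank '[[[0.55,0,0,2.5,0],[0.55,0,0,5,0],[0.55,0,0,6.6,0],[0.55,0,0,7.2,0],[0.55,0,0,7.35,0],[0.55,0,0,7.4,0],[0.2,0,0,7.4,0],[0.2,0,0,7.4,0],[0.2,0,0,7.4,0],[0.2,0,0,7.4,0]]]'
python3 -c "
from h import *
go(*rk(-127,-40),26.5);o=bot.get_obs();print(torack(o['tool_pos']))"
```

```text
time: 8.2
tool_pos: [619.9, 63.0, 26.4]
tcp_rot: [-3.141, 0.001, -2.872]
contact_force: [-1.3, 0.8, 3.8]
grip_width: 30.7
finger_force: 30.0
shift cm [ 1.353e+01  2.000e-02 -1.000e-02] turn 0.01 t 8.2 F [-1.3  0.8  3.8]
[  8.32045981 -40.17587907]
```

```bash
python3 -m crank '[[[0.2,0.5,0,-0.05,0],[0.2,2,0,-0.05,0],[0.2,4,0,-0.05,0],[0.2,6,0,-0.05,0],[0.2,8,0,-0.05,0],[0.2,10,0,-0.05,0],[0.2,12,0,-0.05,0],[0.2,13.5,0,-0.05,0],[0.2,13.6,0,-2,0],[0.2,13.6,0,-5,0]]]'
python3 -c "
from h import *
go(640,265,100)"
```

```text
time: 9.2
tool_pos: [486.2, 26.6, 74.9]
tcp_rot: [3.14, -0.004, -2.872]
contact_force: [0.0, -0.0, 1.0]
grip_width: 30.4
finger_force: 30.0
shift cm [-21.17  18.89  -2.51] turn -0.02 t 9.2 F [ 0. -0.  1.]
```

```bash
python3 -m crank '[[[0.2,0,0,-2.6,0],[0.2,-2,2,-2.6,0],[0.2,-5,4.5,-2.6,0],[0.2,-8,7.2,-2.6,0],[0.2,-11,9.9,-2.6,0],[0.2,-14,12.6,-2.6,0],[0.2,-17,15.3,-2.6,0],[0.2,-19.5,17.5,-2.6,0],[0.2,-21,18.7,-2.6,0],[0.2,-21.2,18.9,-2.6,0]]]'
python3 -m crank '[[[0.2,0,0,3,0],[0.2,0,0,5.5,0],[0.2,0,0,7.3,0],[0.2,0,0,8,0],[0.2,0,0,8.25,0],[0.2,0,0,8.3,0],[0.55,0,0,8.3,0],[0.55,0,0,8.3,0],[0.55,0,0,8.3,0],[0.55,0,0,8.3,0]]]'
python3 -c "
from h import *
go(640,265,100);go(*rk(62,-40),100)"
```

```text
time: 10.2
tool_pos: [642.6, 267.1, 100.9]
tcp_rot: [3.141, -0.0, -2.87]
contact_force: [0.0, -0.1, -1.0]
grip_width: 30.7
finger_force: 30.0
time: 11.2
tool_pos: [642.6, 265.5, 19.2]
tcp_rot: [3.142, 0.001, -2.872]
contact_force: [-0.8, -0.8, 1.1]
grip_width: 50.0
finger_force: 0.0
shift cm [ 0.26  0.02 -8.08] turn 0.02 t 11.2 F [-0.8 -0.8  1.1]
shift cm [  2.22 -18.9   -8.08] turn 0.02 t 11.2 F [-0.8 -0.8  1.1]
```

```bash
python3 -m crank '[[[0.55,0,0,-3,0],[0.55,0,0,-6,0],[0.55,0.2,-2,-8.1,0],[0.55,0.7,-6,-8.1,0],[0.55,1.1,-10,-8.1,0],[0.55,1.6,-14,-8.1,0],[0.55,2,-17,-8.1,0],[0.55,2.2,-18.6,-8.1,0],[0.55,2.2,-18.9,-8.1,0],[0.55,2.2,-18.9,-8.1,0]]]'
python3 -c "
from h import *
go(*rk(62,-40),26)
o,im,d=snap('wrist','w3');np.save('pics/w3o.npy',o,allow_pickle=True)"
```

```text
time: 12.2
tool_pos: [671.6, 78.0, 99.7]
tcp_rot: [3.141, 0.0, -2.872]
contact_force: [-0.1, 0.5, 0.5]
grip_width: 50.5
finger_force: 0.0
shift cm [ 0.01 -0.05  7.37] turn 0.0 t 12.2 F [-0.1  0.5  0.5]
```

View pics/w3.png

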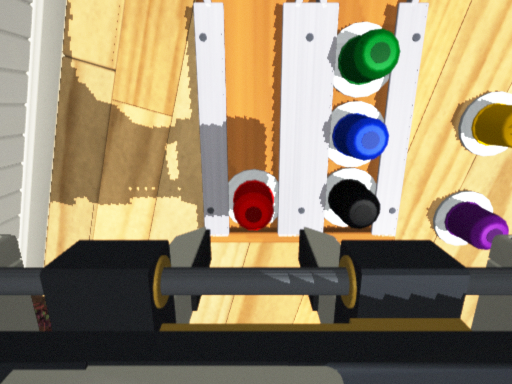

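Red stands alone in its rail (254,205); purple (480,225) and yellow (490,125) are upright on the worktop.

```bash
python3 -m crank '[[[0.55,0,0,2.5,0],[0.55,0,0,5,0],[0.55,0,0,6.6,0],[0.55,0,0,7.2,0],[0.55,0,0,7.35,0],[0.55,0,0,7.4,0],[0.2,0,0,7.4,0],[0.2,0,0,7.4,0],[0.2,0,0,7.4,0],[0.2,0,0,7.4,0]]]'
python3 -c "
from h import *
o=bot.get_obs();print(torack(o['tool_pos']))"
python3 -m crank '[[[0.2,1,0,-0.05,0],[0.2,3,0,-0.05,0],[0.2,6,0,-0.05,0],[0.2,9,0,-0.05,0],[0.2,12,0,-0.05,0],[0.2,15,0,-0.05,0],[0.2,17.5,0,-0.05,0],[0.2,18.8,0,-0.05,0],[0.2,19,0,-2,0],[0.2,19,0,-5,0]]]'
python3 -c "
from h import *
go(435.5,310.5,100)"
```

```text
time: 13.25
tool_pos: [672.0, 77.3, 26.5]
tcp_rot: [-3.141, 0.001, -2.872]
contact_force: [-0.8, -0.2, 3.2]
grip_width: 30.6
finger_force: 30.0
[ 62.32405125 -40.20957308]
time: 14.25
tool_pos: [486.7, 26.6, 75.2]
tcp_rot: [3.14, -0.004, -2.872]
contact_force: [1.3, 0.2, 0.2]
grip_width: 30.5
finger_force: 30.0
shift cm [-2.62 28.73 -2.48] turn -0.02 t 14.25 F [1.3 0.2 0.2]
```

```bash
python3 -m crank '[[[0.2,0,0,-2.5,0],[0.2,-0.3,2,-2.5,0],[0.2,-0.6,5,-2.5,0],[0.2,-0.9,8,-2.5,0],[0.2,-1.2,11,-2.5,0],[0.2,-1.6,14,-2.5,0],[0.2,-2,17,-2.5,0],[0.2,-2.4,19,-2.5,0],[0.2,-2.6,19.7,-2.5,0],[0.2,-2.6,19.7,-2.5,0]]]'
python3 -c "
from h import *
go(435.5,310.5,100)
o,im,d=snap('wrist','w4');np.save('pics/w4o.npy',o,allow_pickle=True)
cv2.imwrite('pics/w4c.png',cv2.resize(cv2.cvtColor(im,cv2.COLOR_RGB2BGR)[0:260,240:512],None,fx=2.2,fy=2.2))"
```

```text
time: 15.25
tool_pos: [461.0, 224.0, 100.8]
tcp_rot: [-3.142, 0.0, -2.87]
contact_force: [-0.7, -0.5, -0.8]
grip_width: 30.8
finger_force: 30.0
shift cm [0.14 9.02 0.08] turn 0.1 t 15.25 F [-0.7 -0.5 -0.8]
```

View pics/w4c.png

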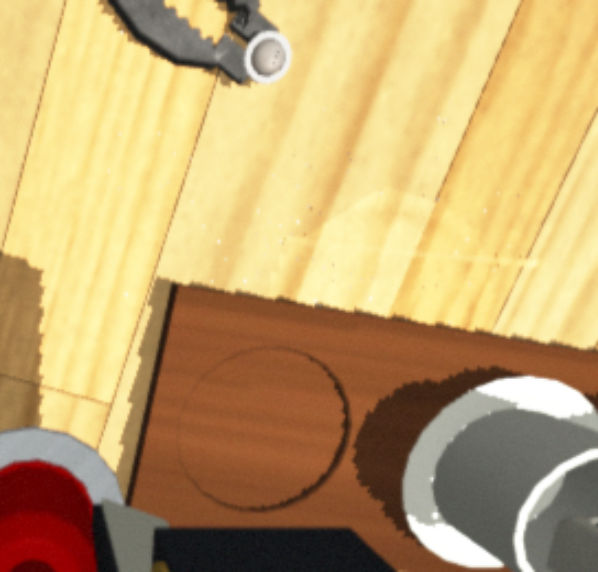

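```bash
python3 - <<'E'
from h import *
o=np.load('pics/w4o.npy',allow_pickle=True).item()
f=lambda u,v:atz("wrist",u/2.2+240,v/2.2,12,o)
for p in[(263,428.5),(176,428),(350,428),(265,346),(260,511)]: print(f(*p))
o2=np.load('pics/w3o.npy',allow_pickle=True).item()
go(*f(263,428.5)[:2],100)
E
```

```text
[433.18084156 310.27258178  12.        ]
[442.03536419 277.68678468  12.        ]
[423.94565186 342.71536266  12.        ]
[402.78794883 299.26245921  12.        ]
[466.02006908 321.7416023   12.        ]
shift cm [0.36 9.13 0.07] turn 0.05 t 15.3 F [-0.4  0.2 -1.1]
```

```bash
python3 -m crank '[[[0.2,0,1.5,0,0],[0.2,0.1,4,0,0],[0.2,0.2,6.5,0,0],[0.2,0.3,8.3,0,0],[0.2,0.3,9,0,0],[0.2,0.3,9.1,0,0],[0.2,0.3,9.1,2,0],[0.2,0.3,9.1,4,0],[0.2,0.3,9.1,5.5,0],[0.2,0.3,9.1,6,0]]]'
python3 -c "
from h import *
go(434,310,26)"
```

```text
time: 16.3
tool_pos: [433.4, 309.1, 39.3]
tcp_rot: [-3.141, -0.003, -2.873]
contact_force: [0.4, 0.1, 0.9]
grip_width: 30.7
finger_force: 30.0
shift cm [-0.08  0.07  1.33] turn -0.06 t 16.3 F [0.4 0.1 0.9]
```

```bash
python3 -m crank '[[[0.2,0,0,0.5,0],[0.2,0,0,0.9,0],[0.2,0,0,1.2,0],[0.2,0,0,1.3,0],[0.2,0,0,1.35,0],[0.2,0,0,1.35,0],[0.5,0,0,1.35,0],[0.5,0,0,1.35,0],[0.5,0,0,1.35,0],[0.5,0,0,1.35,0]]]'
python3 -c "
from h import *
go(434,310,105);go(552.5,386.3,100)"
```

```text
time: 17.3
tool_pos: [433.9, 310.5, 27.3]
tcp_rot: [3.142, 0.0, -2.872]
contact_force: [-0.4, -0.2, 0.2]
grip_width: 45.7
finger_force: 0.0
shift cm [ 0.   -0.05 -7.77] turn 0.02 t 17.3 F [-0.4 -0.2  0.2]
shift cm [-13.45   4.14  -7.27] turn 0.02 t 17.3 F [-0.4 -0.2  0.2]
```

```bash
python3 -m crank '[[[0.55,0,0,-3,0],[0.55,0,0,-6,0],[0.55,-1,0.3,-7.7,0],[0.55,-4,1.2,-7.7,0],[0.55,-7,2.2,-7.7,0],[0.55,-10,3.1,-7.7,0],[0.55,-12.5,3.9,-7.6,0],[0.55,-13.4,4.1,-7.5,0],[0.55,-13.4,4.1,-7.5,0],[0.55,-13.4,4.1,-7.5,0]]]'
python3 -c "
from h import *
go(552.5,386.3,17)
o,im,d=snap('wrist','w5');np.save('pics/w5o.npy',o,allow_pickle=True)"
```

```text
time: 18.3
tool_pos: [551.5, 385.4, 101.8]
tcp_rot: [-3.141, -0.001, -2.872]
contact_force: [-0.2, 0.1, -0.3]
grip_width: 50.5
finger_force: 0.0
shift cm [-0.12  0.06  8.48] turn 0.02 t 18.3 F [-0.2  0.1 -0.3]
```

View pics/w5.png

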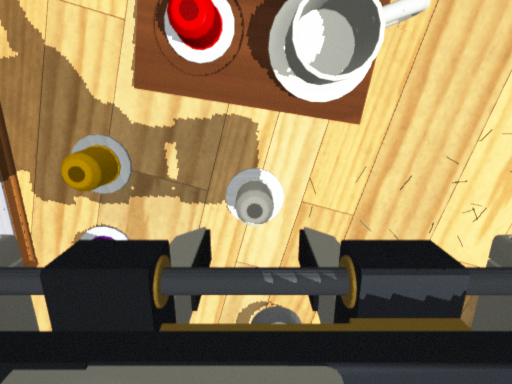

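```bash
python3 - <<'E'
from h import *
o=np.load('pics/w5o.npy',allow_pickle=True).item();p=atz("wrist",255,196,4,o);print(p,atz("wrist",255,212,40,o))
print("red rim",atz("wrist",200,26,12,o))
o3=np.load('pics/w3o.npy',allow_pickle=True).item();print(torack(atz("wrist",253,199,13,o3)))
E
```

```text
[551.08234105 386.68133702   4.        ] [553.01385683 387.13391389  40.        ]
red rim [433.69428911 312.16193297  12.        ]
[ 61.53179118 -39.76450353]
```

```bash
python3 -m crank '[[[0.55,-0.1,0.1,3,0],[0.55,-0.1,0.1,5.5,0],[0.55,-0.1,0.1,7.4,0],[0.55,-0.1,0.1,8.2,0],[0.55,-0.1,0.1,8.45,0],[0.55,-0.1,0.1,8.5,0],[0.2,-0.1,0.1,8.5,0],[0.2,-0.1,0.1,8.5,0],[0.2,-0.1,0.1,8.5,0],[0.2,-0.1,0.1,8.5,0]]]'
python3 -c "
from h import *
o=bot.get_obs();go(o['tool_pos'][0],o['tool_pos'][1],95);go(*rk(-125,-40),100)"
```

```text
time: 19.35
tool_pos: [553.1, 387.2, 18.1]
tcp_rot: [3.141, 0.001, -2.872]
contact_force: [-0.3, -0.4, 3.2]
grip_width: 30.5
finger_force: 30.0
shift cm [ 0.    0.   -7.69] turn 0.02 t 19.35 F [-0.3 -0.4  3.2]
shift cm [ 15.54 -33.    -8.19] turn 0.02 t 19.35 F [-0.3 -0.4  3.2]
```

```bash
python3 -m crank '[[[0.2,0,0,-3,0],[0.2,0,0,-6,0],[0.2,0.5,-1,-8,0],[0.2,2.4,-5,-8.1,0],[0.2,4.5,-9.5,-8.1,0],[0.2,6.6,-14,-8.1,0],[0.2,8.7,-18.5,-8.1,0],[0.2,10.8,-23,-8.1,0],[0.2,12.9,-27.5,-8.1,0],[0.2,14.6,-31,-8.1,0]]]'
python3 -c "
from h import *
go(*rk(-127,-40),29)"
```

```text
time: 20.35
tool_pos: [494.0, 46.9, 98.5]
tcp_rot: [-3.141, 0.0, -2.872]
contact_force: [0.1, -0.5, 0.1]
grip_width: 30.5
finger_force: 30.0
shift cm [ 0.97 -1.78  6.95] turn -0.03 t 20.35 F [ 0.1 -0.5  0.1]
```

```bash
python3 -m crank '[[[0.2,0.5,-1,0,0],[0.2,1,-1.85,0,0],[0.2,1,-1.9,0.5,0],[0.2,1,-1.9,2.5,0],[0.2,1,-1.9,4.5,0],[0.2,1,-1.9,6,0],[0.2,1,-1.9,6.7,0],[0.2,1,-1.9,6.9,0],[0.2,1,-1.9,6.9,0],[0.2,1,-1.9,6.9,0]]]'
python3 -c "
from h import *
o=bot.get_obs();print(torack(o['tool_pos']));go(*rk(62,-40),29)
o,im,d=snap('wrist','w6');np.save('pics/w6o.npy',o,allow_pickle=True)"
```

```text
time: 21.35
tool_pos: [490.7, 28.5, 29.8]
tcp_rot: [-3.141, 0.001, -2.871]
contact_force: [0.2, -0.1, 0.5]
grip_width: 30.3
finger_force: 30.0
[-125.44585231  -38.96643215]
shift cm [-18.74  -0.12   0.08] turn 0.04 t 21.35 F [ 0.2 -0.1  0.5]
```

View pics/w6.png

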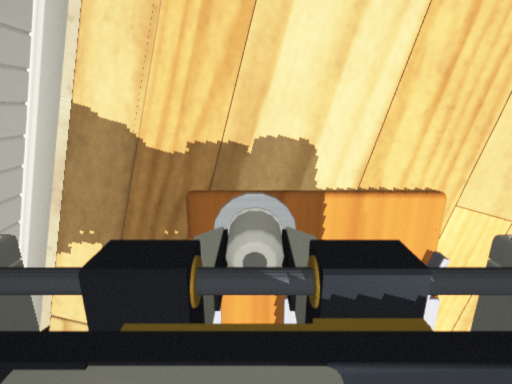

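```bash
python3 -m crank '[[[0.2,0,-0.1,0.1,0],[0.2,-1,-0.1,0.1,0],[0.2,-2.5,-0.1,0.1,0],[0.2,-4,-0.1,0.1,0],[0.2,-5.5,-0.1,0.1,0],[0.2,-7,-0.1,0.1,0],[0.2,-8.5,-0.1,0.1,0],[0.2,-10,-0.1,0.1,0],[0.2,-11.5,-0.1,0.1,0],[0.2,-12,-0.1,0.1,0]]]'
python3 -c "
from h import *
o=bot.get_obs();print(torack(o['tool_pos']));go(*rk(62.5,-40),29)"
```

```text
time: 22.4
tool_pos: [607.9, 59.7, 28.4]
tcp_rot: [-3.141, 0.002, -2.871]
contact_force: [-0.2, -0.5, 0.6]
grip_width: 30.9
finger_force: 30.0
[ -4.11443862 -40.16643883]
shift cm [-6.66  0.01 -0.06] turn 0.03 t 22.4 F [-0.2 -0.5  0.6]
```

```bash
python3 -m crank '[[[0.2,-1,0,0,0],[0.2,-2.5,0,0,0],[0.2,-4,0,0,0],[0.2,-5.3,0,0,0],[0.2,-6,0,0,0],[0.2,-6.4,0,0,0],[0.2,-6.6,0,0,0],[0.2,-6.7,0,0,0],[0.2,-6.7,0,0,0],[0.2,-6.7,0,0,0]]]'
python3 -c "
from h import *
o=bot.get_obs();print(torack(o['tool_pos']))
o,im,d=snap('wrist','w7');np.save('pics/w7o.npy',o,allow_pickle=True)"
```

```text
time: 23.4
tool_pos: [670.4, 77.0, 28.2]
tcp_rot: [3.141, -0.0, -2.872]
contact_force: [-0.1, 0.3, 0.4]
grip_width: 30.6
finger_force: 30.0
[ 60.68445141 -40.06442221]
```

View pics/w7.png

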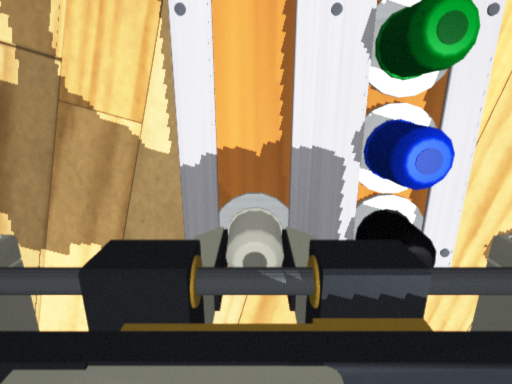

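```bash
python3 -m crank '[[[0.2,-0.05,0,0,0],[0.2,-0.1,0,0,0],[0.2,-0.15,0,0,0],[0.2,-0.2,0,0,0],[0.2,-0.25,0,0,0],[0.2,-0.25,0,0,0],[0.2,-0.25,0,0,0],[0.2,-0.25,0,0,0],[0.2,-0.25,0,0,0],[0.2,-0.25,0,0,0]]]'
python3 -c "
from h import *
o=bot.get_obs();print(torack(o['tool_pos']))
o,im,d=snap('wrist','w8');np.save('pics/w8o.npy',o,allow_pickle=True)
for u,v in[(254,193),(385,197)]: print(torack(atz('wrist',u,v,14,np.load('pics/w7o.npy',allow_pickle=True).item())))
cv2.imwrite('pics/w8c.png',cv2.resize(cv2.cvtColor(im,cv2.COLOR_RGB2BGR)[130:270,200:470],None,fx=2.9,fy=2.9))"
```

```text
time: 24.45
tool_pos: [673.0, 77.8, 28.2]
tcp_rot: [3.142, 0.0, -2.872]
contact_force: [-0.4, -0.8, -0.2]
grip_width: 30.5
finger_force: 30.0
[ 63.45261144 -40.05034687]
[ 33.40006443 -39.49910395]
[35.89065492 38.69493606]
```

View pics/w8c.png

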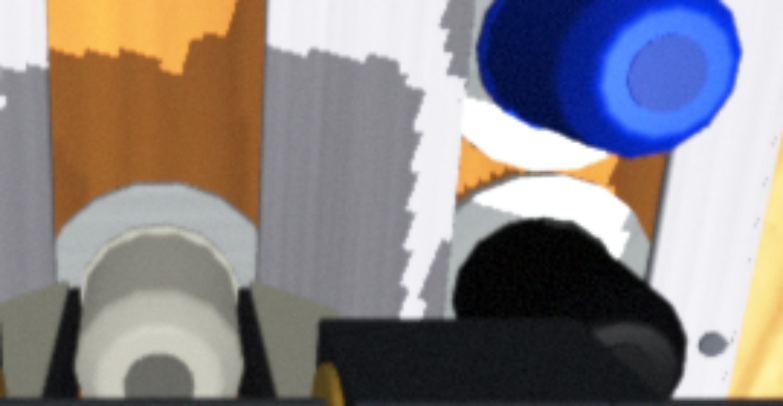

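```bash
python3 -m crank '[[[0.5,0,0,0,0],[0.5,0,0,0,0],[0.5,0,0,0,0],[0.5,0,0,0,0],[0.55,0,0,-1,0],[0.55,0,0,-3,0],[0.55,0,0,-5.5,0],[0.55,0,0,-7.2,0],[0.55,0,0,-7.2,0],[0.55,0,0,-7.2,0]]]'
python3 - <<'E'
from h import *
o=np.load('pics/w3o.npy',allow_pickle=True).item()
for n,u,v in [("purple rim",465,219),("yellow rim",487,122)]: print(n,atz("wrist",u,v,4,o))
go(642.6,265.5,100)
E
```

```text
time: 25.5
tool_pos: [673.0, 77.8, 100.5]
tcp_rot: [-3.142, 0.001, -2.872]
contact_force: [-0.4, 0.9, -0.3]
grip_width: 50.6
finger_force: 0.0
purple rim [641.29680893 267.12285967   4.        ]
yellow rim [559.05719509 245.53163033   4.        ]
shift cm [-2.07 18.9   0.05] turn 0.01 t 25.5 F [-0.4  0.9 -0.3]
```

```bash
python3 -m crank '[[[0.55,-0.2,2,0,0],[0.55,-0.6,6,0,0],[0.55,-1.1,10,0,0],[0.55,-1.6,14,0,0],[0.55,-1.9,17,0,0],[0.55,-2.1,18.7,0,0],[0.55,-2.1,18.9,0,0],[0.55,-2.1,18.9,0.5,0],[0.55,-2.1,18.9,3,0],[0.55,-2.1,18.9,5,0]]]'
python3 -c "
from h import *
go(642.6,265.5,18)"
```

```text
time: 26.5
tool_pos: [643.3, 263.4, 49.1]
tcp_rot: [-3.141, -0.0, -2.874]
contact_force: [-0.9, 0.6, -0.3]
grip_width: 50.8
finger_force: 0.0
shift cm [0.01 0.22 3.11] turn -0.11 t 26.5 F [-0.9  0.6 -0.3]
```

```bash
python3 -m crank '[[[0.55,0,0.1,1.5,0],[0.55,0,0.1,2.6,0],[0.55,0,0.1,3.1,0],[0.55,0,0.1,3.1,0],[0.2,0,0.1,3.1,0],[0.2,0,0.1,3.1,0],[0.2,0,0.1,3.1,0],[0.2,0,0.1,3.1,0],[0.2,0,0.1,0,0],[0.2,0,0.1,-3,0]]]'
python3 -c "
from h import *
o=bot.get_obs();print(o['tool_pos']);go(*rk(-125,-40),100)"
```

```text
time: 27.5
tool_pos: [641.9, 266.4, 80.1]
tcp_rot: [3.142, -0.002, -2.872]
contact_force: [-0.2, 0.1, 0.3]
grip_width: 30.5
finger_force: 30.0
[641.91134269 266.3806285   80.09768234]
shift cm [ 20.88 -18.99  -1.99] turn 0.02 t 27.5 F [-0.2  0.1  0.3]
```

```bash
python3 -m crank '[[[0.2,1,-1,-2,0],[0.2,4,-3.6,-2,0],[0.2,7,-6.4,-2,0],[0.2,10,-9.1,-2,0],[0.2,13,-11.8,-2,0],[0.2,16,-14.5,-2,0],[0.2,19,-17.3,-2,0],[0.2,20.6,-18.7,-2,0],[0.2,20.9,-19,-2,0],[0.2,20.9,-19,-2,0]]]'
python3 -c "
from h import *
go(*rk(-125,-40),29)"
```

```text
time: 28.5
tool_pos: [492.2, 27.4, 100.7]
tcp_rot: [-3.141, 0.001, -2.873]
contact_force: [0.8, 0.5, 0.3]
grip_width: 30.3
finger_force: 30.0
shift cm [0.07 0.05 7.17] turn -0.06 t 28.5 F [0.8 0.5 0.3]
```

```bash
python3 -m crank '[[[0.2,0,0,2.5,0],[0.2,0,0,5,0],[0.2,0,0,6.5,0],[0.2,0,0,7,0],[0.2,0,0,7.15,0],[0.2,0,0,7.2,0],[0.2,0,0,7.2,0],[0.2,-1.5,0,7.2,0],[0.2,-3,0,7.2,0],[0.2,-4.5,0,7.2,0]]]'
python3 -c "
from h import *
print(torack(bot.get_obs()['tool_pos']));go(*rk(6,-40),28.5)"
```

```text
time: 29.5
tool_pos: [535.8, 40.6, 29.7]
tcp_rot: [-3.141, -0.0, -2.87]
contact_force: [-6.7, -1.5, 12.4]
grip_width: 30.6
finger_force: 30.2
[-78.75620852 -39.33946737]
shift cm [-8.48 -0.08  0.12] turn 0.09 t 29.5 F [-6.7 -1.5 12.4]
```

```bash
python3 -m crank '[[[0.2,0,0,-0.1,0],[0.2,0,0,-0.15,0],[0.2,-1,0,-0.15,0],[0.2,-2,0,-0.15,0],[0.2,-3.5,0,-0.15,0],[0.2,-5,0,-0.15,0],[0.2,-6.5,0,-0.15,0],[0.2,-7.6,0,-0.15,0],[0.2,-8.2,0,-0.15,0],[0.2,-8.2,0,-0.15,0]]]'
python3 -c "
from h import *
print(torack(bot.get_obs()['tool_pos']))
o,im,d=snap('wrist','w9');np.save('pics/w9o.npy',o,allow_pickle=True)"
```

```text
time: 30.5
tool_pos: [615.4, 61.9, 29.8]
tcp_rot: [-3.141, 0.002, -2.872]
contact_force: [1.9, 0.7, 2.7]
grip_width: 30.6
finger_force: 30.0
[  3.69614951 -40.07903364]
```

View pics/w9.png

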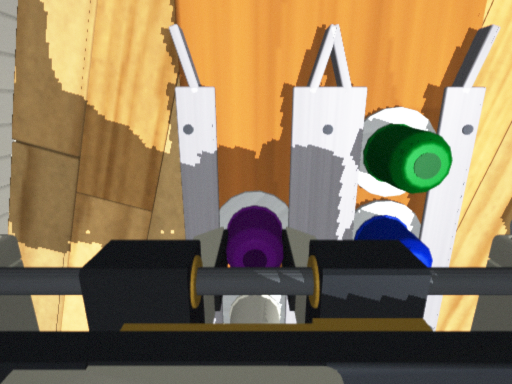

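```bash
python3 -m crank '[[[0.2,-0.15,0,0,0],[0.2,-0.3,0,0,0],[0.2,-0.45,0,0,0],[0.2,-0.45,0,0,0],[0.2,-0.45,0,0,0],[0.5,-0.45,0,0,0],[0.5,-0.45,0,0,0],[0.5,-0.45,0,0,0],[0.5,-0.45,0,0,0],[0.5,-0.45,0,0,0]]]'
python3 -c "
from h import *
o=bot.get_obs();print(torack(o['tool_pos']));go(o['tool_pos'][0],o['tool_pos'][1],100);go(561.5,250.9,100)"
```

```text
time: 31.55
tool_pos: [618.5, 62.8, 29.6]
tcp_rot: [3.141, -0.0, -2.872]
contact_force: [0.6, 0.2, 0.4]
grip_width: 46.1
finger_force: 0.0
[  6.93204344 -40.02323866]
shift cm [ 0.    0.   -7.04] turn 0.02 t 31.55 F [0.6 0.2 0.4]
shift cm [ 0.48 19.65 -7.04] turn 0.02 t 31.55 F [0.6 0.2 0.4]
```

```bash
python3 -m crank '[[[0.5,0,0,-3,0],[0.5,0,0,-6,0],[0.55,0,1,-7,0],[0.55,0.1,4,-7,0],[0.55,0.2,8,-7,0],[0.55,0.3,12,-7,0],[0.55,0.4,16,-7,0],[0.55,0.5,19,-7,0],[0.55,0.5,19.65,-7,0],[0.55,0.5,19.65,-7,0]]]'
python3 -c "
from h import *
go(561.5,250.9,18)
o,im,d=snap('wrist','w10');np.save('pics/w10o.npy',o,allow_pickle=True)
snap('top','top1')
im=cv2.imread('pics/w10.png');t=cv2.imread('pics/top1.png')
cv2.imwrite('pics/c10.png',np.hstack([cv2.resize(im,(400,300)),cv2.resize(t[90:240,170:370],(400,300),interpolation=cv2.INTER_CUBIC)]))"
```

```text
time: 32.55
tool_pos: [560.5, 252.0, 99.2]
tcp_rot: [-3.142, -0.001, -2.869]
contact_force: [0.1, 0.4, -0.1]
grip_width: 50.7
finger_force: 0.0
shift cm [-0.07 -0.13  8.12] turn 0.15 t 32.55 F [ 0.1  0.4 -0.1]
```

View pics/c10.png

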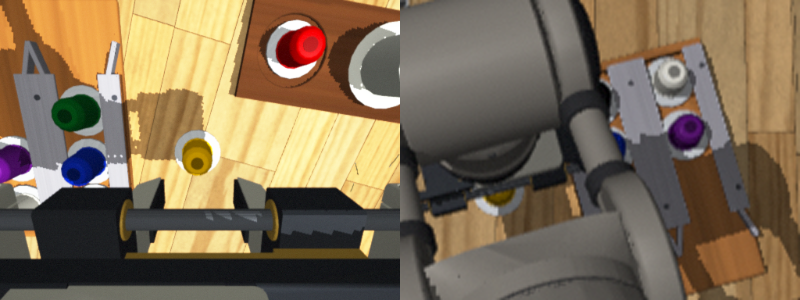

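The left half shows yellow upright between the fingers at about (197,152), and red standing in the recess. The right half shows white at the back of the right rail at (672,72) and purple in the middle at (688,130). I've now viewed 14 pictures, so all further checks will be numeric.

```bash
python3 -m crank '[[[0.55,0,-0.1,3,0],[0.55,-0.1,-0.1,5.5,0],[0.55,-0.1,-0.1,7.2,0],[0.55,-0.1,-0.1,7.9,0],[0.55,-0.1,-0.1,8.1,0],[0.55,-0.1,-0.1,8.1,0],[0.2,-0.1,-0.1,8.1,0],[0.2,-0.1,-0.1,8.1,0],[0.2,-0.1,-0.1,8.1,0],[0.2,-0.1,-0.1,8.1,0]]]'
cat >> h.py <<'E'
def hue(tag,col,box):
    b=cv2.cvtColor(np.load(f"pics/{tag}.npz")["im"],cv2.COLOR_RGB2HSV)
    lo,hi={"purple":((128,90,25),(165,255,255)),"yellow":((20,170,90),(32,255,255)),"blue":((108,140,30),(127,255,255)),"green":((60,120,20),(90,255,255)),"red":((0,190,70),(6,255,255))}[col]
    m=cv2.inRange(b,lo,hi);q=np.zeros_like(m);x0,x1,y0,y1=box;q[y0:y1,x0:x1]=m[y0:y1,x0:x1];v,u=np.nonzero(q)
    p=atz("top",u.mean(),v.mean(),38);return len(u),u.mean().round(2),v.mean().round(2),torack(p).round(1)
E
python3 - <<'E'
from h import *
go(561,251,100);print(bot.get_obs()["tool_pos"])
for t in("top0","top1"): print(t,hue(t,"purple",(295,345,120,200)))
for c,b in[("yellow",(295,345,160,210)),("blue",(255,295,145,180)),("green",(260,300,175,210)),("red",(290,330,110,145))]: print(c,hue("top0",c,b))
E
```

```text
time: 33.65
tool_pos: [563.0, 250.2, 19.5]
tcp_rot: [3.142, 0.001, -2.871]
contact_force: [-0.6, -0.3, 3.0]
grip_width: 30.5
finger_force: 30.0
shift cm [ 0.17  0.13 -8.05] turn 0.03 t 33.65 F [-0.6 -0.3  3. ]
[562.97745428 250.24691926  19.46434012]
top0 (247, np.float64(313.34), np.float64(154.35), array([  6.4, -38.6]))
top1 (241, np.float64(312.71), np.float64(155.47), array([  4.6, -36.7]))
yellow (211, np.float64(320.5), np.float64(180.24), array([-46.9, -37.7]))
blue (225, np.float64(274.16), np.float64(164.3), array([ 6.9, 41.8]))
green (208, np.float64(281.48), np.float64(190.74), array([-47.2,  42.1]))
red (134, np.float64(305.09), np.float64(127.54), array([ 62.9, -37.9]))
```

```bash
python3 -c "
from h import *
go(*rk(-125,-40),100)"
python3 -m crank '[[[0.2,0,0,-3,0],[0.2,0,0,-6,0],[0.2,0.5,-1,-8,0],[0.2,2.7,-4,-8,0],[0.2,5.3,-8,-8,0],[0.2,8,-12,-8,0],[0.2,10.5,-16,-8,0],[0.2,12.4,-19,-8,0],[0.2,12.9,-19.7,-8,0],[0.2,12.9,-19.7,-8,0]]]'
python3 -c "
from h import *
go(*rk(-125,-40),30)"
```

```text
shift cm [ 12.84 -19.54  -8.05] turn 0.03 t 33.65 F [-0.6 -0.3  3. ]
time: 34.65
tool_pos: [490.8, 25.0, 99.0]
tcp_rot: [3.142, 0.0, -2.874]
contact_force: [0.4, 0.9, -0.4]
grip_width: 30.4
finger_force: 30.0
shift cm [-0.13  0.24  6.9 ] turn -0.13 t 34.65 F [ 0.4  0.9 -0.4]
```

```bash
python3 -m crank '[[[0.2,0,0.15,0.5,0],[0.2,0,0.15,2.5,0],[0.2,0,0.15,4.5,0],[0.2,0,0.15,6,0],[0.2,0,0.15,6.7,0],[0.2,0,0.15,6.9,0],[0.2,0,0.15,6.9,0],[0.2,0,0.15,6.9,0],[0.2,0,0.15,6.9,0],[0.2,0,0.15,6.9,0]]]'
python3 -c "
from h import *
print(torack(bot.get_obs()['tool_pos']));go(*rk(-46,-40),30)"
```

```text
time: 35.65
tool_pos: [490.6, 27.5, 29.9]
tcp_rot: [-3.141, 0.001, -2.871]
contact_force: [0.2, -1.2, -0.1]
grip_width: 30.8
finger_force: 30.0
[-125.75834159  -39.98276172]
shift cm [-7.98 -0.01 -0.01] turn 0.03 t 35.65 F [ 0.2 -1.2 -0.1]
```

```bash
python3 -m crank '[[[0.2,-1,0,0,0],[0.2,-2.5,0,0,0],[0.2,-4,0,0,0],[0.2,-5.5,0,0,0],[0.2,-7,0,0,0],[0.2,-7.8,0,0,0],[0.2,-8.1,0,0,0],[0.2,-8.1,0,0,0],[0.2,-8.1,0,0,0],[0.2,-8.1,0,0,0]]]'
python3 -c "
from h import *
print(torack(bot.get_obs()['tool_pos']))"
python3 -m crank '[[[0.5,0,0,0,0],[0.5,0,0,0,0],[0.5,0,0,0,0],[0.5,0,0,0,0],[0.5,0,0,0,0],[0.5,0,0,-1,0],[0.5,0,0,-3.5,0],[0.5,0,0,-6,0],[0.5,0,0,-8,0],[0.5,0,0,-8,0]]]'
python3 -m crank '[[[0.6,0,3,0,0],[0.6,0,7,0,0],[0.6,0,11,0,0],[0.6,0,15,0,0],[0.6,0,19,0,0],[0.6,0,23,0,0],[0.6,0,27,0,0],[0.6,0,31,0,0],[0.6,0,35,0,0],[0.6,0,37,0,0]]]'
cat > chk.py <<'E'
from h import *
import sys
t=sys.argv[1];snap('top',t)
for c,b in[("yellow",(295,345,160,210)),("purple",(295,345,120,200)),("blue",(255,295,145,180)),("green",(260,300,175,210))]: print(c,hue("top0",c,b),hue(t,c,b))
print("red",hue(t,"red",(150,230,210,290)))
d0=np.load("pics/top0.npz")["d"];d=np.load(f"pics/{t}.npz")["d"]
def tops(dep,box):
    P=cloud("top",dep);x0,x1,y0,y1=box;q=P[y0:y1,x0:x1].reshape(-1,3);g=np.array([torack(p) for p in q]);return g,q
for n,xc in[("back",62),("mid",8),("front",-46)]:
    for dep in(d0,d):
        g,q=tops(dep,(285,345,100,205));m=(q[:,2]>30)&(np.hypot(g[:,0]-xc,g[:,1]+40)<24);print(n,m.sum(),g[m].mean(0).round(1),q[m,2].max().round(1))
q=cloud("top",d)[215:285,150:225].reshape(-1,3);m=(q[:,2]>30)&(q[:,1]<345);print("red",m.sum(),q[m].mean(0).round(1))
E
python3 chk.py top2
```

```text
time: 36.65
tool_pos: [567.9, 48.8, 29.7]
tcp_rot: [3.141, -0.001, -2.872]
contact_force: [0.4, 0.1, 0.3]
grip_width: 30.4
finger_force: 30.0
[-45.5860355  -40.04708791]
time: 37.65
tool_pos: [570.4, 48.8, 113.3]
tcp_rot: [-3.14, 0.006, -2.872]
contact_force: [-0.4, 0.2, -0.2]
grip_width: 46.0
finger_force: 0.0
time: 38.65
tool_pos: [468.1, 408.2, 109.0]
tcp_rot: [3.141, -0.001, -2.869]
contact_force: [0.3, 0.5, -0.5]
grip_width: 55.1
finger_force: 0.0
yellow (211, np.float64(320.5), np.float64(180.24), array([-46.9, -37.7])) (222, np.float64(320.28), np.float64(180.86), array([-48. , -36.9]))
purple (247, np.float64(313.34), np.float64(154.35), array([  6.4, -38.6])) (243, np.float64(312.65), np.float64(155.52), array([  4.5, -36.6]))
blue (225, np.float64(274.16), np.float64(164.3), array([ 6.9, 41.8])) (225, np.float64(274.16), np.float64(164.3), array([ 6.9, 41.8]))
green (208, np.float64(281.48), np.float64(190.74), array([-47.2,  42.1])) (207, np.float64(281.48), np.float64(190.76), array([-47.3,  42.1]))
red (79, np.float64(184.01), np.float64(248.56), array([-106.,  251.]))
back 221 [ 59.4 -36.9] 54.3
back 216 [ 60.  -36.5] 54.5
mid 216 [  5.6 -38.1] 55.0
mid 216 [  3.6 -36.2] 54.7
front 220 [-48.7 -36.4] 54.0
front 222 [-49.4 -36.3] 54.0
red 809 [447.1 314.8 221.5]
```

```bash
python3 -c "
from h import *
q=cloud('top',np.load('pics/top2.npz')['d'])[215:285,150:225].reshape(-1,3);m=(q[:,2]>32)&(q[:,2]<60)&(q[:,1]<345);print(m.sum(),q[m].mean(0),q[m,2].max())
q=cloud('wrist',np.load('pics/w10.npz')['d'],np.load('pics/w10o.npy',allow_pickle=True).item()).reshape(-1,3);m=(q[:,2]>43)&(q[:,2]<55)&(np.hypot(q[:,0]-434,q[:,1]-310)<30);print(m.sum(),q[m].mean(0),q[m,2].max())
print(bot.close_job())"
```

```text
223 [432.92706211 310.1095842   48.05391864] 53.89738103178104
1772 [433.6104651  309.43241737  47.70220587] 51.48786057480194
the job is handed in; nothing more can be done
None
```

The job is handed in at about 39 s: red stands upright in the recess, white is at the back of its rail, and purple and yellow are back within about 3 mm of their old places; the other rail hasn't moved.

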